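# Switch on the lamp test box in order

## Robot

A 6-joint arm with a two-finger parallel gripper is mounted at the origin on the work surface. World frame = base frame: x ahead of the robot, y to its left, z up, the work surface at z = 0. Lengths are in mm, angles in rad, forces in N, time in s.
With the tool pointing down it reaches from about 400 to 925 mm from the base axis. Payload 12.5 kg.
Tool frame: the origin (TCP) lies on the mounting face of the last link; the fingertips stand 190 mm ahead of it and the grasp point (between the pads) lies 171 mm ahead of it; z points along the fingers, y is the line along which they close (so a half turn about z gives the same grasp; the last joint's range is limited). The gripper opens to 95 mm and grips with 3 to 60 N. Pads are 20 mm wide; open, the fingers measure 119 mm over their backs; the gripper's body (75 mm by 180 mm) begins 59 mm behind the grasp point.
Start: joints at [-1.272, 0.491, 1.559, -0, 1.092, -0.106], TCP at [246.166, -574.48, 404.761] pointing down, gripper open.
Joint ranges: [-3.1, 3.1], [-0.84, 2.19], [0.05, 2.79], [-1.13, 4.28], [0.06, 2.93], [-2.69, 2.69]. Speed limits (rad/s): [2.22, 2.22, 2.79, 3.14, 3.14, 3.14].

## Interface

Orientations are given as [roll, pitch, yaw] about the fixed x, y, z axes, in that order (R = Rz(yaw) Ry(pitch) Rx(roll)).
In Python, from cell import env gives the robot as it stands.
- The arm moves only by the tool carry_out, never from a script. Its argument "series" is a list of rows, each a list of 5 numbers: the shift along the tool's x, y, z in m, then the turn about the tool's z in degrees, then the opening, from 0 (shut) to 1 (fully open). A call has 1 to 20 rows; each row is the pose to reach, as a shift and turn from the pose commanded when the call began, along the tool's axes at that moment; what a row does not reach only later rows make up. A row lasts 1/8 s, in which the tool goes at most 62.5 mm and 10.7 degrees, less where a joint would pass 70% of its speed; a pose out of reach is approached as far as the arm can. A call with a gripper value outside its range is refused whole. The fingers move at their own pace and stop on an object; the grip force is fixed at half the most. Time passes only in rows, so rows that repeat a pose let the fingers close. It gives the time, the measured TCP pose, the force, the opening and the grip force at its end, in the units of the state.
- env.state(): the state, without advancing time (a new reading comes with each control period).
- env.read_camera(name): name is "scene" or "top" or "wrist"; returns (picture, depth): 400x640x3 uint8, red, green, blue; 400x640 float32, mm along the optical axis (not along the pixel's ray), 0 where there is no reading.
- env.get_calibration(name): a dict with "intrinsics" (3x3 intrinsics, pixels), "D" ([k1, k2, p1, p2, k3] as OpenCV has them; the pictures are not rectified), "cam_to_world" (4x4, takes a point from camera to world coordinates); the wrist camera has in their place "T_tool_cam" (4x4, takes a point from camera to tool coordinates, whose origin is the TCP and whose axes are the flange's). Camera axes: x right, y up, looking along -z (the intrinsics and any distortion apply to the point x, -y, -z); pixel columns grow to the right and rows downward; lengths in mm; the calibration is good to about 2 mm. A picture is of the moment at which its call begins: read the wrist's pose just before it. get_calibration takes no time and is no camera call.
- env.job_done(): hands the job in; it is judged then, once.
The state is a dict: "t": time; "joints": joint angles; "qvel": joint speeds; "tau": joint torques, N m; "eef_pos": TCP position; "tcp_rot": TCP orientation; "ft_force": force on the tool from outside, world axes, zero at the start; "moment": the same for the moment, N m; "opening": opening from 0.0 (shut) to 1.0 (fully open); "grip_force": force on a finger pad.
Only numpy, scipy, OpenCV 4.12 (cv2) and the standard library are available. Lean on these libraries where they do the work, as an engineer would, in place of code of your own. Each camera call takes 0.05 s, during which the arm holds its last target. There are 200 camera calls.

## Task

Test two of the lamps on the lamp test box: with the fingertips press the raised end of the wide main rocker to switch it on, then the rocker in front of the globe lamp, and then the rocker in front of the candle lamp, leaving all three on. Leave the disc lamp's rocker off, do not touch the lamps, and leave the loose things where they are; finish with the hand clear.

Things in the scene. Friction and masses are not known exactly. Their poses are not given: they have to be found in the camera images.
- testbox: Lamp test box: a flat grey box fixed to the bench, 60 mm high. Origin on the bench under the middle of its rocker row; x points from the rockers (robot's side) to the lamps, y along the row. It spans x -70 to 220, y -230 to 230 mm. Rocker pivots: x 0, y 165 (main), 60, -45, -150 mm (lamp rockers 1, 2, 3). Holders stand at x 150, each behind its rocker, joined to it by a thin dark line.
- main_sw (a joint): Main switch: the widest white rocker (56 mm long in the box's x, 60 mm wide), at the left (+y) end of the row, no lamp behind it. Near 0 rad = off, its half on the robot's side standing up; 0.3 = on, that half pressed down level. Stiff, no spring: it stays where it is left, so press it right down; about 3 N near the end of the raised half moves it.
- main_sw_press (a point): The place to press the main rocker: on the top face of its raised half, 20 mm from the pivot (the half is 28 mm long), in the middle of its width. Moves with the rocker: 75 mm above the bench when off, 69 mm when on; the raised edge stands 77 mm above the bench when off.
- lamp_sw1 (a joint): Lamp rocker 1 (56 mm long, 32 mm wide, white) at y = 60 mm of the box, in front of holder 1; works just like the main rocker: 0 = off (robot's half up), 0.3 rad = on (robot's half pressed down); stiff, stays where it is left, about 3 N.
- lamp_sw1_press (a point): The place to press lamp rocker 1: on top of its raised half, 20 mm from the pivot, mid-width; 75 mm above the bench when off, 69 mm when on.
- holder1 (a point): Centre of the upper face of lamp holder 1 (white, 38 mm across), 88 mm above the bench, 150 mm behind lamp rocker 1. Whichever lamp stands in it is worked by lamp rocker 1.
- lamp_sw2 (a joint): Lamp rocker 2 (56 mm long, 32 mm wide, white) at y = -45 mm of the box, in front of holder 2; works just like the main rocker: 0 = off (robot's half up), 0.3 rad = on (robot's half pressed down); stiff, stays where it is left, about 3 N.
- lamp_sw2_press (a point): The place to press lamp rocker 2: on top of its raised half, 20 mm from the pivot, mid-width; 75 mm above the bench when off, 69 mm when on.
- holder2 (a point): Centre of the upper face of lamp holder 2 (white, 38 mm across), 88 mm above the bench, 150 mm behind lamp rocker 2. Whichever lamp stands in it is worked by lamp rocker 2.
- lamp_sw3 (a joint): Lamp rocker 3 (56 mm long, 32 mm wide, white) at y = -150 mm of the box, in front of holder 3; works just like the main rocker: 0 = off (robot's half up), 0.3 rad = on (robot's half pressed down); stiff, stays where it is left, about 3 N.
- lamp_sw3_press (a point): The place to press lamp rocker 3: on top of its raised half, 20 mm from the pivot, mid-width; 75 mm above the bench when off, 69 mm when on.
- holder3 (a point): Centre of the upper face of lamp holder 3 (white, 38 mm across), 88 mm above the bench, 150 mm behind lamp rocker 3. Whichever lamp stands in it is worked by lamp rocker 3.
- globe_lamp: The globe lamp: a white ball 70 mm across on a metal cap, 87 mm tall, screwed firmly into one of the three holders. Origin at the underside of its cap, on the holder.
- candle_lamp: The candle lamp: slim, white and pointed, 35 mm across, 97 mm tall, screwed into another holder. Origin at the underside of its cap.
- disc_lamp: The disc lamp: a flat white puck 90 mm across, its top 40 mm above the holder, screwed into the remaining holder. Origin at the underside of its cap.
- coupling: A loose white plastic pipe coupling, a tube 40 mm across and 40 mm high, standing on the test box some 90 mm behind the main rocker. Origin at the centre of its underside. A bystander.
- junction_box: A loose round yellow junction box, 90 mm across and 51 mm high, on the bench to the left of the test box. Origin at the centre of its underside. A bystander.
- jar: A loose pale jar with a green cap, 70 mm across and 100 mm high, on the bench to the right of the test box. Origin at the centre of its underside. A bystander.
- screwdriver: A loose screwdriver lying on the bench to the right of the test box, nearer the robot than the jar. A bystander.

How it is judged:
By the outcome, as a careful person would: the job done as asked, in the order asked, and still so for the second after the job is handed in, with the robot touching nothing.
It also fails if it takes over 45 s, if anything falls off the work surface, if the arm or the gripper's body presses on something with over 40 N, if the wrist force passes 120 N, or if a joint passes its speed limit or range.

## Working session

There is one attempt and no reset: what is moved stays moved. The work goes in short steps, Python scripts to look and compute and a tool call to move; the robot and the scene stay as the last step left them, time stands still between calls to the robot, and variables do not carry over. Pictures are saved under pics/ and viewed, at most 10 in all, crops included, and the job is handed in when it is done.

Besides the shell and the picture viewer there is one more tool, called as name([rows], argument=value, ...), one row to a line, values as JSON. carry_out: Moves the arm, as the interface text tells. Its arguments: {"type":"object","properties":{"series":{"type":"array","items":{"type":"array","items":{"type":"number"}}}},"required":["series"]}

```bash
mkdir -p pics
cat > h.py <<'E'
import numpy as np, cv2
from cell import env
def world(name,u,v,z=None,d=None):
    c=env.get_calibration(name);K=np.array(c["intrinsics"],float);T=np.array(c["cam_to_world"])
    p=cv2.undistortPoints(np.array([[[u,v]]],float),K,np.array(c["D"],float))[0,0]
    r=T[:3,:3]@np.array([p[0],-p[1],-1]);o=T[:3,3]
    return o+r*(d if d is not None else (z-o[2])/r[2])
E
python3 - <<'E'
from h import *
for n in("top","scene"):
    p,d=env.read_camera(n);cv2.imwrite(f"pics/{n}.png",p[:,:,::-1]);np.savez(f"{n}.npz",p=p,d=d)
s=env.state();print({k:np.round(s[k],3) for k in("t","eef_pos","tcp_rot","ft_force","opening")})
E
```

```text
{'t': np.float64(0.1), 'eef_pos': array([ 246.171, -574.456,  404.228]), 'tcp_rot': array([-3.141, -0.   ,  0.405]), 'ft_force': array([ 0.298,  0.463, -0.074]), 'opening': np.float64(0.999)}
```

View pics/top.png

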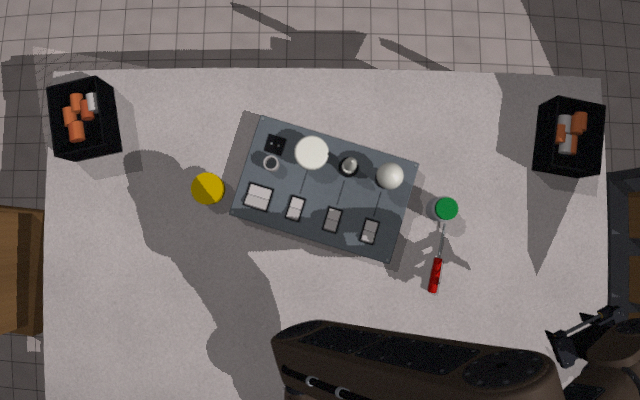

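View pics/scene.png

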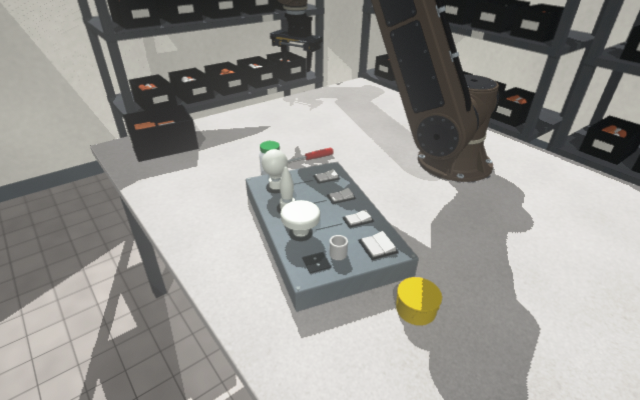

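The top view shows the main rocker at (258,196), then lamp rockers 1, 2 and 3 at (296,208), (332,219) and (370,231). The disc is behind rocker 1 (311,152), the candle behind 2 (348,166) and the globe behind 3 (390,176). The pressing order is therefore main, 3, 2.

Run:
```python
from h import *
z=np.load("top.npz");p,d=z["p"],z["d"]
g=cv2.cvtColor(p,cv2.COLOR_RGB2GRAY);hsv=cv2.cvtColor(p,cv2.COLOR_RGB2HSV)
seeds=[(258,196),(296,208),(332,219),(370,231)]
W=[]
for u,v in seeds:
    r=20;sub=g[v-r:v+r,u-r:u+r]
    t,_=cv2.threshold(sub,0,255,cv2.THRESH_OTSU)
    sat=(hsv[v-r:v+r,u-r:u+r,1]<60)
    m=((sub>max(t,115))&sat).astype(np.uint8)
    n,l,st,c=cv2.connectedComponentsWithStats(m,connectivity=8)
    i=min(range(1,n),key=lambda i:np.hypot(*(c[i]-r))-0.05*st[i,4])
    ct=max(cv2.findContours((l==i).astype(np.uint8),0,2)[0],key=cv2.contourArea)
    rc=cv2.minAreaRect(ct);cu,cv_=rc[0][0]+u-r,rc[0][1]+v-r
    w=world("top",cu,cv_,z=69);W.append(w[:2]);print(t,st[i,4],rc[1],rc[2],(cu,cv_),w.round(1),"depth pt",world("top",cu,cv_,d=d[int(cv_),int(cu)]).round(1))
W=np.array(W);y=np.array([165,60,-45,-150.])
L=np.c_[np.zeros(4),y]
A=L-L.mean(0);B=W-W.mean(0)
th=np.arctan2((A[:,0]*B[:,1]-A[:,1]*B[:,0]).sum(),(A*B).sum())
R=np.array([[np.cos(th),-np.sin(th)],[np.sin(th),np.cos(th)]]);o=W.mean(0)-R@L.mean(0)
print("yaw",th,"org",o,"res",(W-(L@R.T+o)).round(1))
# box top by depth: height map
ys,xs=np.mgrid[90:280,220:430]
P=np.array([world("top",a,b,d=d[b,a]) for a,b in zip(xs.ravel(),ys.ravel())])
k=(abs(P[:,2]-60)<8)
m=k.reshape(xs.shape).astype(np.uint8)
n,l,st,c=cv2.connectedComponentsWithStats(m);i=1+st[1:,4].argmax()
rc=cv2.minAreaRect(P[(l==i).ravel(),:2].astype(np.float32));print("boxrect",rc, "expect centre",R@[75,0]+o)
for n,(u,v) in dict(h1=(311,152),h2=(348,166),h3=(390,176)).items():
    w=world("top",u,v,d=d[v,u]);print(n,w.round(0),(R.T@(w[:2]-o)).round(0))
s=env.state();tip=s["eef_pos"];
cal=env.get_calibration("wrist");print(np.round(cal["T_tool_cam"],2))
for q,yy in zip("m123",y):print(q,(R@[-20,yy]+o).round(1))
```

```text
125.0 447 (21.50348472595215, 20.871028900146484) 18.434946060180664 (257.8999996185303, 196.29999923706055) [565.1 192.1  69. ] depth pt [564.9 191.6  72.8]
123.0 229 (11.70042610168457, 20.23857307434082) 18.434947967529297 (294.8500003814697, 207.94999885559082) [534.4  92.   69. ] depth pt [534.4  92.   69.2]
81.0 56 (10.75174331665039, 9.17060375213623) 18.43494987487793 (333.04999923706055, 213.8499994277954) [519.2 -11.1  69. ] depth pt [519.2 -11.   72.3]
85.0 1 (0.0, 0.0) 0.0 (370.0, 230.0) [ 476.3 -111.1   69. ] depth pt [ 476.4 -110.7   72. ]
yaw -0.27118376804906696 org [521.75681545  33.24471904] res [[-0.8 -0.1]
 [-3.4  0.9]
 [ 9.5 -1. ]
 [-5.3  0.2]]Traceback (most recent call last):
  File "<stdin>", line 24, in <module>
  File "h.py", line 4, in world
    c=env.get_calibration(name);K=np.array(c["intrinsics"],float);T=np.array(c["cam_to_world"])
ValueError: time passes only in moves, steps and waits
```

```bash
cat > h.py <<'E'
import numpy as np, cv2, functools
from cell import env
cal=functools.lru_cache(env.get_calibration)
def world(name,u,v,z=None,d=None):
    u,v=np.atleast_1d(u),np.atleast_1d(v)
    c=cal(name);K=np.array(c["intrinsics"],float);T=np.array(c["cam_to_world"])
    p=cv2.undistortPoints(np.stack([u,v],-1).astype(float)[:,None],K,np.array(c["D"],float))[:,0]
    r=np.c_[p[:,0],-p[:,1],-np.ones(len(p))]@T[:3,:3].T;o=T[:3,3]
    s=np.atleast_1d(d) if d is not None else (z-o[2])/r[:,2]
    return o+r*s[:,None]
E
python3 - <<'E'
from h import *
z=np.load("top.npz");p,d=z["p"],z["d"]
g=cv2.cvtColor(p,cv2.COLOR_RGB2GRAY)
W=[]
for (u,v),t in zip([(258,196),(296,208),(332,219),(370,231)],[125,123,81,85]):
    r=17;m=(g[v-r:v+r,u-r:u+r]>t).astype(np.uint8)
    n,l,st,c=cv2.connectedComponentsWithStats(m,connectivity=4)
    i=min((i for i in range(1,n) if st[i,4]>100),key=lambda i:np.hypot(*(c[i]-r)))
    rc=cv2.minAreaRect(max(cv2.findContours((l==i).astype(np.uint8),0,2)[0],key=cv2.contourArea))
    cu,cw=rc[0][0]+u-r,rc[0][1]+v-r
    w=world("top",cu,cw,z=69)[0];W.append(w[:2]);print(st[i,4],np.round(rc[1],1),(round(cu,1),round(cw,1)),w.round(1))
W=np.array(W);y=np.array([165,60,-45,-150.]);L=np.c_[np.zeros(4),y]
A=L-L.mean(0);B=W-W.mean(0)
th=np.arctan2((A[:,0]*B[:,1]-A[:,1]*B[:,0]).sum(),(A*B).sum())
R=np.array([[np.cos(th),-np.sin(th)],[np.sin(th),np.cos(th)]]);o=W.mean(0)-R@L.mean(0)
print("yaw",th,"org",o,"res",(W-(L@R.T+o)).round(1).tolist())
ys,xs=np.mgrid[90:280,220:430]
P=world("top",xs.ravel(),ys.ravel(),d=d[90:280,220:430].ravel())
m=(abs(P[:,2]-60)<8).reshape(xs.shape).astype(np.uint8)
n,l,st,c=cv2.connectedComponentsWithStats(m);i=1+st[1:,4].argmax()
rc=cv2.minAreaRect(P[(l==i).ravel(),:2].astype(np.float32));print("boxrect",rc,"expect",R@[75,0]+o)
for n,(u,v) in dict(h1=(311,152),h2=(348,166),h3=(390,176)).items():
    w=world("top",u,v,d=d[v,u])[0];print(n,w.round(0),(R.T@(w[:2]-o)).round(0))
for q,yy in zip("m123",y):print(q,(R@[-20,yy]+o).round(1))
print(np.round(cal("wrist")["T_tool_cam"],2))
E
```

```text
447 [21.5 20.9] (257.9, 196.3) [565.1 192.1  69. ]
229 [11.7 20.2] (294.9, 207.9) [534.4  92.   69. ]
246 [11.8 20.9] (331.9, 219.3) [504.6  -8.   69. ]
236 [11.4 20.7] (368.9, 231.0) [ 473.5 -108.2   69. ]
yaw -0.2955243934149461 org [517.22088025  34.81482701] res [[-0.2, -0.5], [-0.3, -0.3], [0.5, 0.3], [-0.1, 0.5]]
boxrect ((588.9430541992188, 13.15887451171875), (460.69775390625, 288.8088073730469), 73.01766967773438) expect [588.96959641  12.9717107 ]
h1 [677.  49. 129.] [149.  60.]
h2 [638. -44. 157.] [139. -40.]
h3 [ 612. -147.  172.] [ 144. -147.]
m [546.1 198.5]
1 [515.6  98. ]
2 [485.   -2.4]
3 [ 454.4 -102.9]
[[-0.    0.96  0.27 74.6 ]
 [ 1.    0.   -0.    0.84]
 [-0.    0.27 -0.96 20.1 ]
 [ 0.    0.    0.    1.  ]]
```

carry_out([
  [0.012,-0.012,0,1,0],
  [0.041,-0.042,0,4,0],
  [0.081,-0.083,0,8,0],
  [0.122,-0.124,0,12,0],
  [0.162,-0.166,0,16,0],
  [0.203,-0.207,0,20,0],
  [0.244,-0.249,0,24,0],
  [0.284,-0.29,0,28,0],
  [0.325,-0.332,0,32,0],
  [0.366,-0.373,0,36,0],
  [0.406,-0.415,0,40.1,0],
  [0.447,-0.456,0,40.1,0],
  [0.487,-0.498,0,40.1,0],
  [0.528,-0.539,0,40.1,0],
  [0.557,-0.569,0,40.1,0],
  [0.574,-0.586,0,40.1,0],
  [0.58,-0.592,0,40.1,0],
  [0.58,-0.592,0,40.1,0],
])

```text
t: 2.35
eef_pos: [545.9, 197.6, 404.6]
tcp_rot: [3.141, 0.0, -0.295]
ft_force: [0.2, -0.4, -0.1]
opening: 0.008
grip_force: 0.0
```

carry_out([
  [0,0,0.03,0,0],
  [0,0,0.08,0,0],
  [0,0,0.115,0,0],
  [0,0,0.13,0,0],
  [0,0,0.136,0,0],
  [0,0,0.139,0,0],
  [0,0,0.142,0,0],
  [0,0,0.144,0,0],
  [0,0,0.146,0,0],
  [0,0,0.146,0,0],
])

```text
t: 3.6
eef_pos: [546.1, 198.2, 259.3]
tcp_rot: [-3.141, -0.0, -0.295]
ft_force: [-4.0, -0.8, 7.3]
opening: 0.004
grip_force: 4.5
```

carry_out([
  [0,0,0.001,0,0],
  [0,0,0.002,0,0],
  [0,0,0.002,0,0],
])

```text
t: 3.98
eef_pos: [545.9, 198.2, 259.1]
tcp_rot: [-3.141, -0.001, -0.295]
ft_force: [-9.7, -2.3, 28.7]
opening: 0.006
grip_force: 14.6
```

carry_out([
  [0,0,-0.01,0,0],
  [0,0,-0.04,0,0],
  [0,0.02,-0.06,0,0],
  [0,0.06,-0.06,0,0],
  [0,0.11,-0.06,0,0],
  [0,0.16,-0.06,0,0],
  [0,0.21,-0.06,0,0],
  [0,0.26,-0.06,0,0],
  [0,0.295,-0.06,0,0],
  [0,0.312,-0.06,0,0],
  [0,0.315,-0.05,0,0],
  [0,0.315,-0.03,0,0],
  [0,0.315,-0.015,0,0],
  [0,0.315,-0.01,0,0],
  [0,0.315,-0.007,0,0],
  [0,0.315,-0.004,0,0],
  [0,0.315,-0.002,0,0],
  [0,0.315,-0.001,0,0],
  [0,0.315,0,0,0],
  [0,0.315,0,0,0],
])

```text
t: 6.48
eef_pos: [454.4, -103.1, 259.0]
tcp_rot: [3.142, -0.002, -0.295]
ft_force: [-9.2, 6.6, 39.7]
opening: 0.003
grip_force: 19.6
```

carry_out([
  [0,0,-0.01,0,0],
  [0,0,-0.04,0,0],
  [0,-0.015,-0.06,0,0],
  [0,-0.055,-0.06,0,0],
  [0,-0.09,-0.06,0,0],
  [0,-0.104,-0.06,0,0],
  [0,-0.105,-0.05,0,0],
  [0,-0.105,-0.03,0,0],
  [0,-0.105,-0.015,0,0],
  [0,-0.105,-0.01,0,0],
  [0,-0.105,-0.007,0,0],
  [0,-0.105,-0.004,0,0],
  [0,-0.105,-0.002,0,0],
  [0,-0.105,-0.001,0,0],
  [0,-0.105,-0.0005,0,0],
  [0,-0.105,-0.0005,0,0],
])

```text
t: 8.48
eef_pos: [484.9, -2.9, 259.1]
tcp_rot: [3.142, -0.002, -0.295]
ft_force: [-9.8, -2.0, 29.2]
opening: 0.006
grip_force: 15.0
```

Bottomed as well. I'll lift and move clear so the cameras can see the rockers.

carry_out([
  [0,0,-0.01,0,0],
  [0,0,-0.04,0,0],
  [0,0,-0.09,0,0],
  [0,0,-0.14,0,0],
  [0,0.04,-0.16,0,0],
  [0,0.09,-0.16,0,0],
  [0,0.14,-0.16,0,0],
  [0,0.19,-0.16,0,0],
  [0,0.24,-0.16,0,0],
  [0,0.29,-0.16,0,0],
  [0,0.34,-0.16,0,0],
  [0,0.37,-0.16,0,0],
  [0,0.38,-0.16,0,0],
  [0,0.38,-0.16,0,0],
])

```text
t: 10.22
eef_pos: [374.6, -366.3, 417.2]
tcp_rot: [-3.142, -0.0, -0.296]
ft_force: [-0.0, -1.0, 0.2]
opening: 0.006
grip_force: 0.0
```

Run:
```python
from h import *
p,d=env.read_camera("top");q,_=env.read_camera("scene")
a=cv2.resize(p[90:300,180:480,::-1],(700,490),interpolation=cv2.INTER_CUBIC)
cv2.imwrite("pics/top2.png",a)
cv2.imwrite("pics/scene2.png",cv2.resize(q[130:330,230:460,::-1],(690,600),interpolation=cv2.INTER_CUBIC))
o=np.array([517.2,34.8]);th=-.2955;R=np.array([[np.cos(th),-np.sin(th)],[np.sin(th),np.cos(th)]])
ys,xs=np.mgrid[150:260,220:430];d0=np.load("top.npz")["d"]
for n,D in(("before",d0),("after",d)):
    P=world("top",xs.ravel(),ys.ravel(),d=D[150:260,220:430].ravel());B=(P[:,:2]-o)@R
    for y in(165,60,-45,-150):
        z=lambda x:np.median(P[(abs(B[:,0]-x)<5)&(abs(B[:,1]-y)<10),2])
        print(n,y,"near",z(-20).round(1),"far",z(20).round(1))
s=env.state();print(s["t"],s["eef_pos"],s["ft_force"])
```

```text
before 165 near 74.7 far 69.9
before 60 near 75.0 far 70.4
before -45 near 75.5 far 69.7
before -150 near 75.8 far 69.8
after 165 near 68.0 far 73.9
after 60 near 73.8 far 69.9
after -45 near 69.3 far 74.5
after -150 near 69.5 far 75.4
10.325 [ 374.89598715 -365.47297907  417.3125331 ] [ 0.01536546 -0.32595992 -0.20466085]
```

View pics/top2.png

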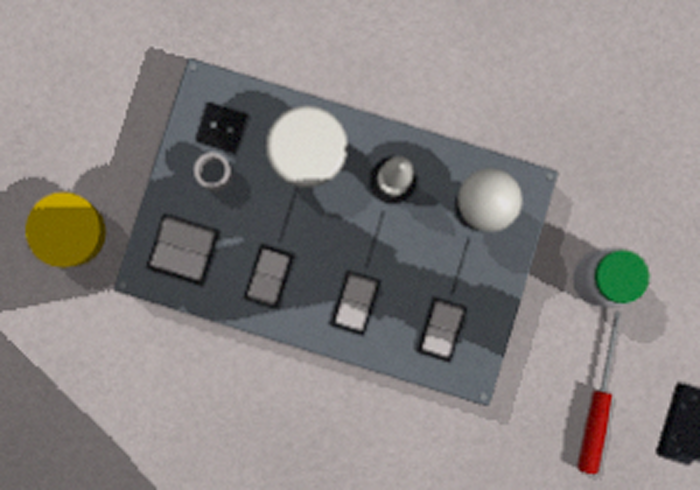

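View pics/scene2.png

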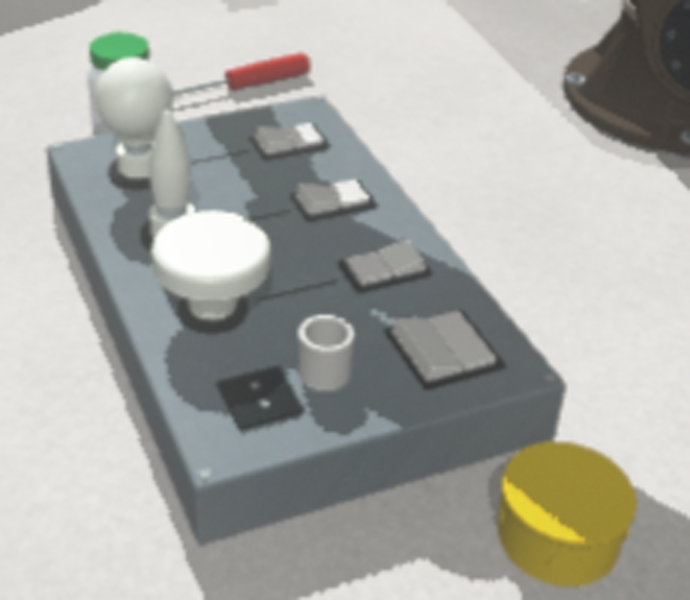

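The pictures and heights show the main rocker, rocker 2 (355,303) and rocker 3 (442,330) down on the robot's side. Rocker 1 (269,277) is still off. Lamps and loose things look undisturbed, and the hand is clear.

```bash
python3 -c "
from cell import env
print(env.job_done())"
```

```text
the job is handed in; nothing more can be done
None
```

The job is handed in: I pressed the main rocker, then the globe lamp's (3), then the candle lamp's (2), and camera heights show all three on, with the disc lamp's rocker (1) still off and the hand clear.

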